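# Clamp the block and tap its thread, breaking the chip

### The job

Swing the blue-knobbed cam lever over to clamp the hardwood block, as far as it goes. Then cut the thread with the T-handled tap: turn it half a turn clockwise (seen from above), back it off a good quarter turn to break the chip, and turn it clockwise again until it bottoms in the hole, its red end over the red stripe on the block. Let go, and leave the tools lying around the jig where they are.

Things in the scene. Friction and masses are not known exactly. Their poses are not given: they have to be found in the camera images.
- nut_jig: Fixed jig: plywood base 120 (x, -60 to +60) by 195 (y, -120 to +75) by 15 mm, holding a dark hardwood block 80 x 80 mm, top 60 mm above the bench, at x 0, y -60 mm, where the hole and the tap's upright axis are. Origin on the bench under the base; z up. A red stripe on the block's top runs from the hole towards the jig's +y side. Fences round the block are 41 mm high.
- tap (a joint): Turn of the tap, rad, growing clockwise seen from above. At 0 the red end points along the jig's +x (start: within 0.25), at 1.57 along -y, at 3.14 along -x, at 4.71 along +y, over the red stripe; it bottoms at a stop at 4.76. Sinks 6 mm a turn clockwise, rises on the way back. Stiff (0.1 N m), stays where left. Over 4.0 before backing off is too far; at the end it must be over 4.5.
- tap_hub (a point): Centre of the T-handle's dark steel hub, on the tap's axis, about 112 mm above the bench: 44 mm long (along the handle), 18 mm thick (grip across this), 22 mm high. Wooden arms beyond it are 17 mm thick at most; the whole handle is 136 mm long. Free height under the hub: about 35 mm. The point's x axis points along the handle to the red end.
- tap_red_end (a point): Middle of the red end cap of the T-handle, 61 mm from the tap's axis; the other end is black.
- clamp (a joint): Swing of the cam lever about its upright pivot, rad, growing clockwise seen from above. At 0 (open) the lever points along the jig's -x; it starts between 0 and 0.5. It is against its stop at 1.5 (clamped), pointing nearly along the jig's +y, away from the block. Stays where it is left; 0.08 N m to swing.
- clamp_knob (a point): Middle of the upright round blue knob at the lever's end, 26 mm across and 28 mm high, 93 mm above the bench, 85 mm from the pivot; below it is a 12 mm steel post down to the lever at 52 mm.
- clamp_pivot (a point): Point on the cam lever's upright pivot axis, at the height of the knob's middle; in the jig at x 0, y +32 mm.
- caliper: Steel caliper 160 mm long lying to the right of the jig; leave it.
- file: File with a wooden handle, 158 mm long, lying well to the left of the jig; leave it.
- bead_press: Small wooden-handled stamp 62 mm tall standing close to the left of the jig; leave it.
- bead_dish: Enamel dish of beads 85 mm across, to the left behind; leave it.
Things that resemble listed ones, but are neither listed nor needed, are in the scene too. There is more than one size of the nut_jig; the one meant has the size given above.

How it is judged:
On the way, in this order (a step that is already met when the one before it is completed fails the run):
1. the cam lever is swung over to its stop (over 1.3 rad), the tap not yet turned (value of joint clamp above 1.3 rad and value of joint tap below 0.7 rad), for 0.2 s.
2. the tap is turned half a turn clockwise (over 2.6 rad) (value of joint tap above 2.6 rad).
3. the tap is backed off a quarter turn (below 2.15 rad); if it is first run on past 4.0 rad the run fails ((value of joint tap below 2.15 rad or value of joint tap above 4 rad)).
4. the tap is turned clockwise again, deeper than before (over 3.9 rad) (value of joint tap above 3.9 rad).
At the end, for the whole second after the job is handed in: The cam lever stands clamped (over 1.3 rad) and the tap is at depth and still, its red end over the red stripe (over 4.5 rad; the stop is at 4.76) (value of joint clamp above 1.3 rad and value of joint tap above 4.5 rad and velocity of joint tap between -0.05 and 0.05 rad/s); the robot touches nothing.
It fails at once if the tap is turned while the block is not clamped (value of joint tap above 0.7 rad and value of joint clamp below 1.2 rad).
It fails at once if a tool lying around the jig is shifted by more than 30 mm (distance of any of caliper, file, bead_press, bead_dish from where it was at the start of the episode above 0.03 m).
It also fails if it takes over 72 s, if anything falls off the work surface, if the arm or the gripper's body presses on something with over 40 N, if the wrist force passes 120 N, or if a joint passes its speed limit or range.

### The arm

A 6-joint arm with a two-finger parallel gripper is mounted at the origin on a cart in front of the work surface, level with it; the furniture and walls round the work are solid. World frame = base frame: x ahead of the robot, y to its left, z up, the work surface at z = 0. Lengths are in m, angles in rad, forces in N, time in s.
With the tool pointing down it reaches from about 0.325 to 0.9 m from the base axis. Payload 6.1 kg.
Tool frame: the origin (TCP) lies at the very end of the fingers, on their centre line; the grasp point (between the pads) lies 19 mm behind it (arm.tcp_to_grasp is the distance from the TCP to the grasp point, in m); z points along the fingers, y is the line along which they close (so a half turn about z gives the same grasp; the last joint's range is limited). The gripper opens to 87 mm and grips with 3 to 60 N. Pads are 19 mm wide; open, the fingers measure 117 mm over their backs; the gripper's body (75 mm by 190 mm) begins 51 mm behind the grasp point.
Start: joints at [-1.369, 0.22, 1.526, -0, 1.395, -0.126], TCP at [0.201, -0.592, 0.223] pointing down, gripper open.
Joint ranges: [-2.98, 2.98], [-0.91, 2.08], [0.09, 2.57], [-1.24, 4.39], [0.2, 2.65], [-2.68, 2.68]. Speed limits (rad/s): [2.57, 2.57, 3.01, 3.14, 3.14, 3.14].

### API

Orientations are given as a unit quaternion [w, x, y, z].
In Python, from cell import telemetry, optics, job, arm gives the robot as it stands.
- The arm moves only by the tool arm_command, never from a script. Its arguments are lists of equal length, an entry for each row: "fingers": the gripper command: -1 is fully open, 1 is shut, values between are in proportion; "travel": the shift along the tool's x, y, z in cm, a list of three; "rot": the turn, a rotation vector about the tool's x, y, z in rad, a list of three. In form: {"fingers": [fingers, ...], "travel": [[dx, dy, dz], ...], "rot": [[ax, ay, az], ...]}. A call has 1 to 20 rows; each row shifts and turns the commanded pose from where the row before left it, along the tool's axes as they then stand; what a row does not reach is not made up. A row lasts 1/8 s, in which the tool goes at most 62.5 mm and 10.7 degrees, less where a joint would pass 70% of its speed; a pose out of reach is approached as far as the arm can. A call is refused whole if a number of a shift passes 6.25 or a number of a turn 0.188, either way. A call with a gripper value outside its range is refused whole. The fingers move at their own pace and stop on an object; "newtons" is the grip in N (left out, the last holds). Time passes only in rows, so rows that do not move let the fingers close. It gives the time, the measured TCP pose, the force, the opening and the grip force at its end, in the units of the state.
- telemetry.state(): the state, without advancing time (a new reading comes with each control period).
- optics.read_camera(name): name is "scene" or "top"; returns a dict with "img" (400x640x3 uint8, red, green, blue), "fovy" (degrees; the focal length in pixels is half the picture's height over the tangent of half this angle, whatever the lens; pixels are square), "cx", "cy" (the principal point, pixels), "R" (3x3) and "t" (3): a world point X has camera coordinates R X + t. Camera axes: x right, y down, z forward; pixel columns grow to the right and rows downward; lengths in m; the calibration is good to about 2 mm. A picture is of the moment at which its call begins. There is no depth.
- job.close_job(): hands the job in; it is judged then, once.
The state is a dict: "t": time; "joint_pos": joint angles; "joint_vel": joint speeds; "joint_torque": joint torques, N m; "position": TCP position; "tool_rot": TCP orientation; "wrist_force": force on the tool from outside, world axes, zero at the start; "moment": the same for the moment, N m; "gripper_width": opening from 0.0 (shut) to 1.0 (fully open); "grip_force": force on a finger pad.
Only numpy, scipy, OpenCV 4.12 (cv2) and the standard library are available. Lean on these libraries where they do the work, as an engineer would, in place of code of your own. Each camera call takes 0.05 s, during which the arm holds its last target. There are 200 camera calls.

## Working session

There is one attempt and no reset: what is moved stays moved. The work goes in short steps, Python scripts to look and compute and a tool call to move; the robot and the scene stay as the last step left them, time stands still between calls to the robot, and variables do not carry over. Pictures are saved under pics/ and viewed, at most 10 in all, crops included, and the job is handed in when it is done.

Besides the shell and the picture viewer there is one more tool, called after "Emit:" as name(argument=value, ...) on one line, values as JSON. arm_command: Moves the arm, as the interface text tells. Its arguments: {"type":"object","properties":{"fingers":{"type":"array","items":{"type":"number"}},"travel":{"type":"array","items":{"type":"array","items":{"type":"number"}}},"rot":{"type":"array","items":{"type":"array","items":{"type":"number"}}},"newtons":{"type":"number"}},"required":["fingers","travel","rot"]}

```bash
ls; mkdir -p pics; python3 - <<'E'
from cell import telemetry, optics, job, arm
import cv2
for n in("scene","top"):
    c=optics.read_camera(n); cv2.imwrite(f"pics/{n}0.png",c["img"][:,:,::-1]); print(n,c["fovy"],c["cx"],c["cy"],c["R"],c["t"])
print(telemetry.state())
E
```

```text
pics
scene 45.09825815308579 315.9817198663043 194.6251756299083 [[-0.76084666 -0.64856341 -0.02186018]
 [-0.29187935  0.37210931 -0.88110221]
 [ 0.57958503 -0.66400314 -0.4724204 ]] [0.48172974 0.2986657  0.69989769]
top 52.522943311070726 317.30071373820664 200.9106155621361 [[ 0.00680551 -0.99988377 -0.01364284]
 [-0.98570624 -0.00441109 -0.1684154 ]
 [ 0.16833564  0.01459398 -0.9856217 ]] [-0.0074983   0.63323335  0.9289194 ]
{'t': 0.1, 'joint_pos': array([-1.36911631e+00,  2.21179774e-01,  1.52749794e+00, -1.80143721e-05,
        1.39469292e+00, -1.26093147e-01]), 'joint_vel': array([ 0.00079656, -0.00209612, -0.00163901,  0.00071017,  0.00108767,
        0.00037602]), 'joint_torque': array([ 9.08632683e-04, -4.95944917e+01, -3.88521624e+01,  7.02096848e-02,
        5.14340820e-02, -4.65280209e-05]), 'position': array([ 0.20109117, -0.59117427,  0.22152585]), 'tool_rot': array([-8.88019391e-04,  9.86599977e-01,  1.63155433e-01, -4.24500997e-05]), 'wrist_force': array([-0.37178898,  0.15719292, -0.52853002]), 'moment': array([-0.00531077,  0.01872081, -0.00432094]), 'grip_force': 0.0, 'gripper_width': 0.9969001314600368}
```

View pics/top0.png

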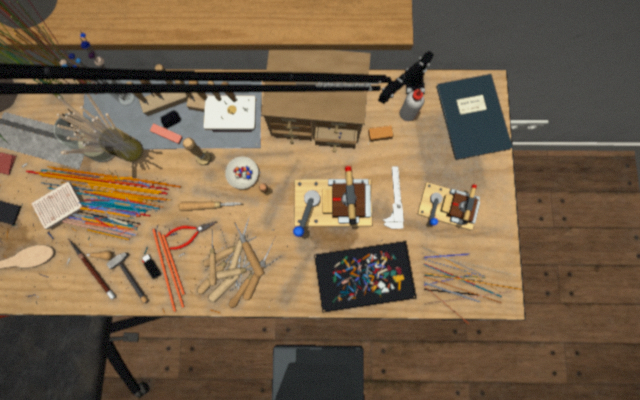

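View pics/scene0.png

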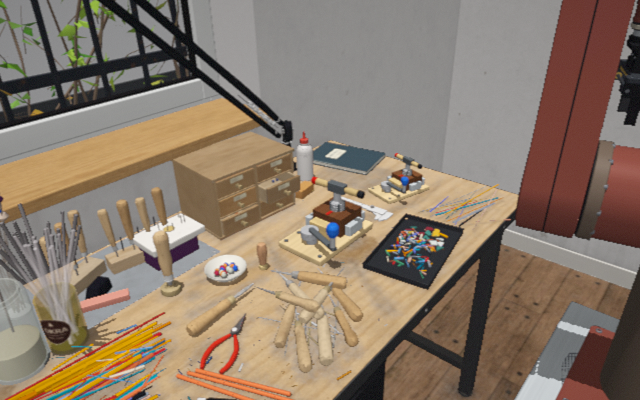

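The meant jig is the larger one: in the top view the red end is at about (348,172), the hub (351,197), the blue knob (299,231) and the pivot (312,199). The jig's +x points up in the image and the cabinet front is at about row 145. The scene view shows the same jig at (330,220), with the cabinet behind it. The small jig at (450,205) is the decoy.

```bash
cat > h.py <<'E'
from cell import telemetry, optics, job, arm
import cv2, numpy as np
def cam(n):
    c=optics.read_camera(n); c["f"]=c["img"].shape[0]/2/np.tan(np.radians(c["fovy"]/2)); c["R"]=np.array(c["R"]);c["t"]=np.array(c["t"]); return c
def ray(c,uv):
    d=c["R"].T@np.array([(uv[0]-c["cx"])/c["f"],(uv[1]-c["cy"])/c["f"],1]); return -c["R"].T@c["t"], d/np.linalg.norm(d)
def plane(c,uv,z):
    o,d=ray(c,uv); return o+d*(z-o[2])/d[2]
def tri(a,ua,b,ub):
    o,d=ray(a,ua);p,e=ray(b,ub); s=np.linalg.lstsq(np.c_[d,-e],p-o,rcond=None)[0]
    x,y=o+s[0]*d,p+s[1]*e; return (x+y)/2,np.linalg.norm(x-y)
def blob(c,kind,box):
    h=cv2.cvtColor(c["img"],cv2.COLOR_RGB2HSV).astype(int); H,S,V=h[...,0],h[...,1],h[...,2]
    m={"blue":(H>100)&(H<125)&(S>150)&(V>80),"red":((H<6)|(H>174))&(S>180)&(V>110)}[kind]
    k=np.zeros_like(m);k[box[1]:box[3],box[0]:box[2]]=1; m=(m&k).astype(np.uint8)
    n,_,st,ce=cv2.connectedComponentsWithStats(m); i=1+st[1:,4].argmax(); return ce[i],st[i]
E
python3 - <<'E'
from h import *
a,b=cam("top"),cam("scene")
for k,ba,bb,z in(("blue",(285,215,315,245),(315,215,345,245),.093),("red",(340,160,358,185),(305,170,325,190),.112)):
    u,s=blob(a,k,ba);v,s2=blob(b,k,bb); print(k,u,s,v,s2,tri(a,u,b,v),plane(a,u,z),plane(b,v,z))
for n,u,v in(("cabinet front top L",(266,118),(197,185)),("R",(362,124),(293,150)),("lamp head",(387,85),(287,130)),("bottle",(418,95),(304,138)),("press",(264,187),(262,245)),("drawerR",(358,142),(0,0))):
    print(n,tri(a,u,b,v))
print(plane(a,(303,198),.06))
i=cv2.resize(a["img"][110:260,230:430],None,fx=4,fy=4,interpolation=cv2.INTER_CUBIC)
cv2.imwrite("pics/crop1.png",i[:,:,::-1])
E
```

```text
blue [298.44155844 230.97402597] [294 227  10   9  77] [332.47619048 229.68027211] [327 222  12  16 147] (array([0.55587429, 0.03807988, 0.09225749]), np.float64(0.001130221330228184)) [0.55627069 0.03835911 0.093     ] [0.55461486 0.03874794 0.093     ]
red [347.59090909 167.95454545] [345 166   6   5  22] [313.52631579 179.52631579] [312 177   4   7  19] (array([ 0.70009499, -0.07392159,  0.11496242]), np.float64(0.00021104614723555965)) [ 0.70076505 -0.0741645   0.112     ] [ 0.70414981 -0.07836526  0.112     ]
cabinet front top L (array([0.82774741, 0.12865119, 0.1366737 ]), np.float64(0.03982831005079226))
R (array([ 0.79100696, -0.10469615,  0.15427313]), np.float64(0.0009546579526860096))
lamp head (array([ 0.87182725, -0.16284901,  0.17062089]), np.float64(0.011350903854057133))
bottle (array([ 0.87560315, -0.23941012,  0.12225272]), np.float64(0.001386305861950657))
press (array([0.66707747, 0.12649328, 0.05544004]), np.float64(0.0007215857078205397))
drawerR (array([0.7062074 , 0.1823571 , 0.53715033]), np.float64(0.5132096169780185))
[0.63915075 0.03053338 0.06      ]
```

View pics/crop1.png

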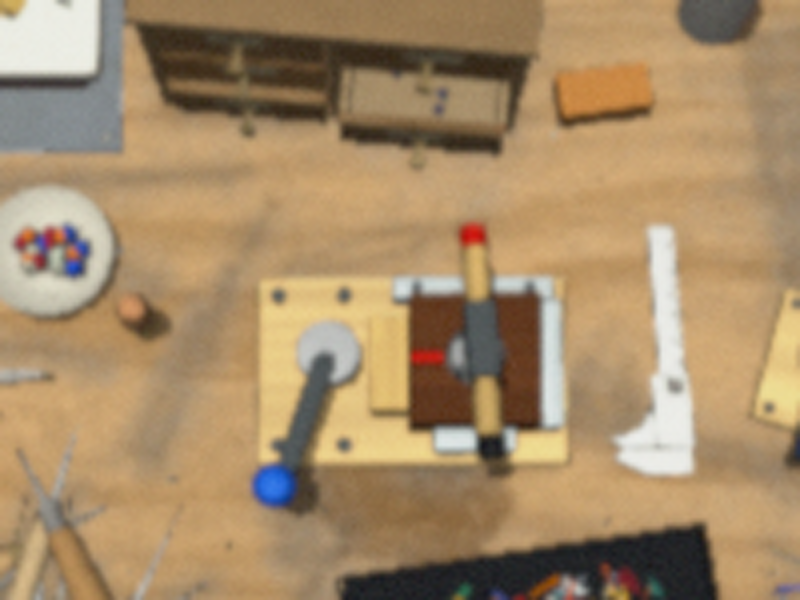

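The crop shows the jig square to the image. Base corners are at crop (259,278), (568,278), (568,465) and (260,465), the hub is at (484,340), the red end at (472,236), the black end at (490,445) and the pivot at (328,352). The lever points down and slightly left.

```bash
python3 - <<'E'
from h import *
from scipy.spatial.transform import Rotation as Ro
a=cam("top"); P=lambda u,v,z: plane(a,(230+(u-1.5)/4,110+(v-1.5)/4),z)[:2]
c=[P(*p,.015) for p in((259,278),(568,278),(568,465),(260,465))]; print(np.round(c,4))
ctr=np.mean(c,0); ax=(c[0]-c[1]+c[3]-c[2]); ax/=np.linalg.norm(ax); yaw=np.arctan2(-ax[0],ax[1]); print("ctr",ctr,"yaw",yaw)
O=ctr+.0225*ax; print("tap",O-.06*ax,"pivot",O+.032*ax)
r,b,h=P(472,236,.112),P(490,445,.112),P(484,338,.123); print(r,b,"mid",(r+b)/2,"len",np.linalg.norm(r-b),"ang",np.arctan2(*(r-b)[::-1]),"hub",h)
s=telemetry.state(); q=s["tool_rot"]; print(Ro.from_quat([*q[1:],q[0]]).as_matrix(), s["joint_pos"])
k=np.array([.5560,.0383]); d=k-(O+.032*ax); print("lever",np.linalg.norm(d),np.arctan2(d[1],-d[0]))
E
```

```text
[[ 0.6959  0.0554]
 [ 0.6966 -0.1409]
 [ 0.5774 -0.1391]
 [ 0.5764  0.0528]]
ctr [ 0.6365729  -0.04293391] yaw 0.004512807565704097
tap [ 0.63674213 -0.08043352] pivot [0.63632695 0.01156554]
[ 0.69917404 -0.07423389] [ 0.57795564 -0.08367643] mid [ 0.63856484 -0.07895516] len 0.12158561366189802 ang 0.07773992604914112 hub [ 0.637277 -0.079972]
[[ 9.46754252e-01  3.21957057e-01 -1.99042639e-04]
 [ 3.21957096e-01 -9.46753774e-01  9.58634805e-04]
 [ 1.20194870e-04 -9.71674768e-04 -9.99999521e-01]] [-1.36910868e+00  2.20826976e-01  1.52703129e+00 -3.01804398e-06
  1.39471346e+00 -1.26107814e-01]
lever 0.08465902289959791 0.32128899970900526
```

Emit:
arm_command(fingers=[-1,-1,-1,-1,-1,-1,-1,-1,-1,-1,-1,-1,-1,-1,-1], travel=[[3.85,-3.44,0],[3.85,-3.44,0],[3.85,-3.44,0],[3.85,-3.44,0],[3.85,-3.44,0],[3.85,-3.44,0],[3.85,-3.44,0],[3.85,-3.44,0],[3.85,-3.44,0],[3.85,-3.44,0],[3.85,-3.44,0],[3.85,-3.44,0],[3.85,-3.44,0],[3.85,-3.44,0],[0,0,0]], rot=[[0,0,0],[0,0,0],[0,0,0],[0,0,0],[0,0,0],[0,0,0],[0,0,0],[0,0,0],[0,0,0],[0,0,0],[0,0,0],[0,0,0],[0,0,0],[0,0,0],[0,0,0]])

```text
t: 2.12
position: [0.5573, 0.0409, 0.2223]
tool_rot: [-0.0, 0.986, 0.165, 0.0]
wrist_force: [0.1, -0.9, -0.2]
gripper_width: 0.996
grip_force: 0.0
```

Emit:
arm_command(fingers=[-1,-1,-1,-1,-1,-1,-1,-1,-1,-1,-1,-1,-1,-1,-1,-1], travel=[[0,0,0],[0,0,0],[0,0,0],[0,0,0],[0,0,0],[0,0,0],[0,0,0],[0,0,0],[0,0,0],[0,0,0],[0,0,0],[0,0,0],[0,0,0],[0,0,0],[0,0,0],[0,0,0]], rot=[[0,0,-0.166],[0,0,-0.166],[0,0,-0.166],[0,0,-0.166],[0,0,-0.166],[0,0,-0.166],[0,0,-0.166],[0,0,-0.166],[0,0,-0.166],[0,0,-0.166],[0,0,-0.166],[0,0,-0.166],[0,0,-0.166],[0,0,-0.166],[0,0,-0.166],[0,0,0]])

```text
t: 4.12
position: [0.5561, 0.037, 0.2225]
tool_rot: [-0.0, 0.162, 0.987, -0.0]
wrist_force: [0.3, 0.5, -0.4]
gripper_width: 1.004
grip_force: 0.0
```

Emit:
arm_command(fingers=[-1,-1,-1,-1,-1,-1,1,1,1,1,1,1,1,1], travel=[[0,0.1,3],[0,0,3],[0,0,3],[0,0,3],[0,0,2.4],[0,0,0],[0,0,0],[0,0,0],[0,0,0],[0,0,0],[0,0,0],[0,0,0],[0,0,0],[0,0,0]], rot=[[0,0,0],[0,0,0],[0,0,0],[0,0,0],[0,0,0],[0,0,0],[0,0,0],[0,0,0],[0,0,0],[0,0,0],[0,0,0],[0,0,0],[0,0,0],[0,0,0]], newtons=10)

```text
t: 5.88
position: [0.5568, 0.0388, 0.0785]
tool_rot: [-0.0, 0.161, 0.987, 0.0]
wrist_force: [0.4, 0.3, 0.2]
gripper_width: 0.287
grip_force: 10.0
```

Emit:
arm_command(fingers=[1,1,1,1,1,1,1,1,1,1,1], travel=[[-0.06,1,0],[-0.06,1,0],[-0.06,1,0],[-0.06,1,0],[-0.06,1,0],[-0.06,1,0],[-0.06,1,0],[-0.06,1,0],[-0.06,1,0],[-0.06,1,0],[0,0,0]], rot=[[0,0,0.118],[0,0,0.118],[0,0,0.118],[0,0,0.118],[0,0,0.118],[0,0,0.118],[0,0,0.118],[0,0,0.118],[0,0,0.118],[0,0,0.118],[0,0,0]])

```text
t: 7.25
position: [0.6305, 0.0968, 0.0783]
tool_rot: [-0.002, 0.683, 0.73, -0.001]
wrist_force: [-3.6, 1.1, 5.5]
gripper_width: 0.288
grip_force: 10.0
```

Emit:
arm_command(fingers=[-1,-1,-1,-1,-1,-1,-1,-1,-1,-1,-1,-1,-1,-1], travel=[[0,0,0],[0,0,0],[0,0,0],[0,0,0],[0,0,0],[0,0,-3],[0,0,-3],[0,0,-3],[0,0,-3],[-4.4,-0.13,0],[-4.4,-0.13,0],[-4.4,-0.13,0],[-4.5,-0.13,0],[0,0,0]], rot=[[0,0,0],[0,0,0],[0,0,0],[0,0,0],[0,0,0],[0,0,0],[0,0,0],[0,0,0],[0,0,0],[0,0,0],[0,0,0],[0,0,0],[0,0,0],[0,0,0]])

```text
t: 9.0
position: [0.6383, -0.0839, 0.1985]
tool_rot: [0.0, 0.685, 0.729, -0.0]
wrist_force: [0.8, -0.2, -0.1]
gripper_width: 1.001
grip_force: 0.0
```

Emit:
arm_command(fingers=[-1,-1,-1,-1,-1,-1,-1,-1,-1,-1,-1], travel=[[0,0,0],[0,0,0],[0,0,0],[0,0,0],[0,0,0],[0,0,0],[0,0,0],[0,0,0],[0,0,0],[0,0,0],[0,0,0]], rot=[[0,0,-0.158],[0,0,-0.158],[0,0,-0.158],[0,0,-0.158],[0,0,-0.158],[0,0,-0.158],[0,0,-0.158],[0,0,-0.158],[0,0,-0.158],[0,0,-0.158],[0,0,0]])

```text
t: 10.38
position: [0.6383, -0.0794, 0.1985]
tool_rot: [-0.0, -0.038, 0.999, 0.0]
wrist_force: [-0.2, 0.5, -0.2]
gripper_width: 1.001
grip_force: 0.0
```

```bash
python3 - <<'E'
from h import *
a,b=cam("top"),cam("scene")
i=np.hstack([cv2.resize(c["img"][y:y+100,x:x+130],None,fx=3,fy=3,interpolation=cv2.INTER_CUBIC) for c,x,y in((a,250,140),(b,260,160))])
cv2.imwrite("pics/c2.png",i[:,:,::-1])
for bb in[(255,170,315,230)]:
    try: u,s=blob(a,"blue",bb);print(u,s,plane(a,u,.093))
    except Exception as e: print(e)
print(telemetry.state()["joint_pos"])
E
```

```text
[273.81944444 199.125     ] [269 195  10   9  72] [0.63031474 0.09687702 0.093     ]
[-2.46977455e-01  2.80127197e-01  1.50077774e+00  2.61324275e-04
  1.36084670e+00 -1.89144496e+00]
```

View pics/c2.png

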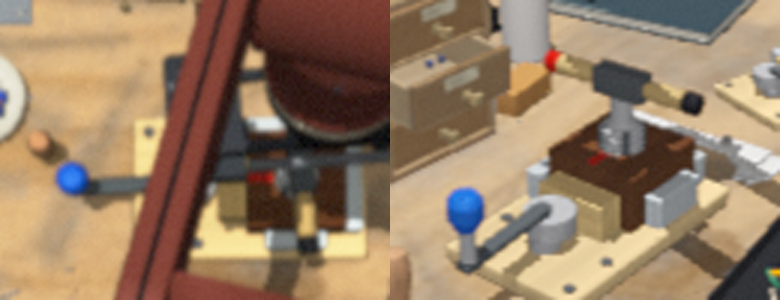

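Emit:
arm_command(fingers=[-1,-1,-1,-1,-1,1,1,1,1,1,1,1,1], travel=[[0.13,-0.05,3],[0,0,3],[0,0,3],[0,0,1.5],[0,0,0],[0,0,0],[0,0,0],[0,0,0],[0,0,0],[0,0,0],[0,0,0],[0,0,0],[0,0,0]], rot=[[0,0,0],[0,0,0],[0,0,0],[0,0,0],[0,0,0],[0,0,0],[0,0,0],[0,0,0],[0,0,0],[0,0,0],[0,0,0],[0,0,0],[0,0,0]], newtons=35)

```text
t: 12.1
position: [0.637, -0.0803, 0.0936]
tool_rot: [-0.0, -0.038, 0.999, 0.001]
wrist_force: [-1.2, 3.7, 1.5]
gripper_width: 0.206
grip_force: 34.9
```

Emit:
arm_command(fingers=[1,1,1,1,1,1,1,1,1,1], travel=[[0,0,0.0145],[0,0,0.0145],[0,0,0.0145],[0,0,0.0145],[0,0,0.0145],[0,0,0.0145],[0,0,0.0145],[0,0,0.0145],[0,0,0.0145],[0,0,0.0145]], rot=[[0,0,0.151],[0,0,0.151],[0,0,0.151],[0,0,0.151],[0,0,0.151],[0,0,0.151],[0,0,0.151],[0,0,0.151],[0,0,0.151],[0,0,0.151]])

```text
t: 13.35
position: [0.6372, -0.0793, 0.0921]
tool_rot: [-0.001, 0.659, 0.752, 0.001]
wrist_force: [0.3, 5.5, 0.2]
gripper_width: 0.203
grip_force: 34.9
```

Forces are low. I'll complete the half turn, then check.

Emit:
arm_command(fingers=[1,1,1,1,1,1,1,1,1,1,1], travel=[[0,0,0.0145],[0,0,0.0145],[0,0,0.0145],[0,0,0.0145],[0,0,0.0145],[0,0,0.0145],[0,0,0.0145],[0,0,0.0145],[0,0,0.0145],[0,0,0.0145],[0,0,0]], rot=[[0,0,0.151],[0,0,0.151],[0,0,0.151],[0,0,0.151],[0,0,0.151],[0,0,0.151],[0,0,0.151],[0,0,0.151],[0,0,0.151],[0,0,0.151],[0,0,0]])

```text
t: 14.72
position: [0.638, -0.0794, 0.0907]
tool_rot: [-0.001, 0.995, 0.098, 0.001]
wrist_force: [3.2, 5.1, -0.5]
gripper_width: 0.203
grip_force: 35.0
```

```bash
python3 - <<'E'
from h import *
a,b=cam("top"),cam("scene")
i=np.hstack([cv2.resize(c["img"][y:y+100,x:x+130],None,fx=3,fy=3,interpolation=cv2.INTER_CUBIC) for c,x,y in((a,290,150),(b,260,150))])
cv2.imwrite("pics/c3.png",i[:,:,::-1])
E
```

```text
(no output)
```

View pics/c3.png

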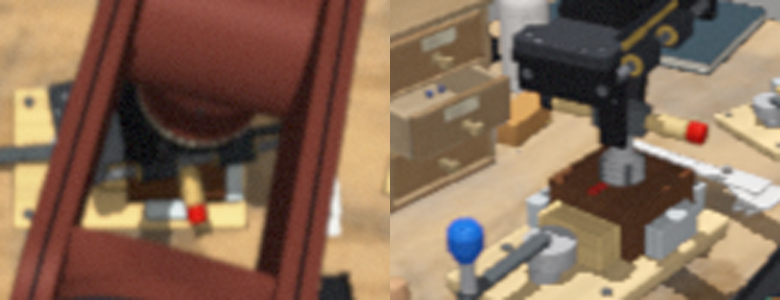

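The red end now points to the jig's -x (scene crop (697,130)), so the tap is at about 2.95. I'll back off 1.05 and then turn on to about 3.55.

Emit:
arm_command(fingers=[1,1,1,1,1,1,1,1], travel=[[0,0,-0.0143],[0,0,-0.0143],[0,0,-0.0143],[0,0,-0.0143],[0,0,-0.0143],[0,0,-0.0143],[0,0,-0.0143],[0,0,0]], rot=[[0,0,-0.15],[0,0,-0.15],[0,0,-0.15],[0,0,-0.15],[0,0,-0.15],[0,0,-0.15],[0,0,-0.15],[0,0,0]])

```text
t: 15.82
position: [0.6375, -0.0793, 0.0917]
tool_rot: [-0.001, 0.811, 0.585, 0.001]
wrist_force: [1.7, 5.3, 0.6]
gripper_width: 0.202
grip_force: 35.0
```

Emit:
arm_command(fingers=[1,1,1,1,1,1,1,1,1,1,1,1], travel=[[0,0,0.0143],[0,0,0.0143],[0,0,0.0143],[0,0,0.0143],[0,0,0.0143],[0,0,0.0143],[0,0,0.0143],[0,0,0.0143],[0,0,0.0143],[0,0,0.0143],[0,0,0.0143],[0,0,0]], rot=[[0,0,0.15],[0,0,0.15],[0,0,0.15],[0,0,0.15],[0,0,0.15],[0,0,0.15],[0,0,0.15],[0,0,0.15],[0,0,0.15],[0,0,0.15],[0,0,0.15],[0,0,0]])

```text
t: 17.32
position: [0.6382, -0.0797, 0.0902]
tool_rot: [-0.001, 0.98, -0.201, 0.001]
wrist_force: [4.5, 3.7, -2.0]
gripper_width: 0.203
grip_force: 35.0
```

Emit:
arm_command(fingers=[-1,-1,-1,-1,-1,-1,-1], travel=[[0,0,0],[0,0,0],[0,0,0],[0,0,0],[0,0,-3],[0,0,-3],[0,0,0]], rot=[[0,0,0],[0,0,0],[0,0,0],[0,0,0],[0,0,0],[0,0,0],[0,0,0]])

```text
t: 18.2
position: [0.6392, -0.0818, 0.1535]
tool_rot: [0.0, 0.98, -0.2, 0.003]
wrist_force: [0.6, -0.8, -1.2]
gripper_width: 0.911
grip_force: 0.0
```

Emit:
arm_command(fingers=[-1,-1,-1,-1,-1,-1,-1,-1,-1,-1,-1,-1,-1,-1,-1,-1,-1,-1,-1,-1], travel=[[0,0,0],[0,0,0],[0,0,0],[0,0,0],[0,0,0],[0,0,0],[0,0,0],[0,0,0],[0,0,0],[0,0,0],[0,0,0],[0,0,0],[0,0,0],[0,0,0],[0,0,0],[0,0,0],[0,0,0],[0,0,0],[0,0,0],[0,0,0]], rot=[[0,0,-0.157],[0,0,-0.157],[0,0,-0.157],[0,0,-0.157],[0,0,-0.157],[0,0,-0.157],[0,0,-0.157],[0,0,-0.157],[0,0,-0.157],[0,0,-0.157],[0,0,-0.157],[0,0,-0.157],[0,0,-0.157],[0,0,-0.157],[0,0,-0.157],[0,0,-0.157],[0,0,-0.157],[0,0,-0.157],[0,0,-0.157],[0,0,-0.157]])

```text
t: 20.7
position: [0.6362, -0.0811, 0.1483]
tool_rot: [-0.001, 0.198, 0.98, 0.0]
wrist_force: [1.0, -0.8, -0.1]
gripper_width: 0.996
grip_force: 0.0
```

Emit:
arm_command(fingers=[-1,-1,-1,-1,1,1,1,1,1,1,1,1], travel=[[0,0,0],[0,0,3],[0,0,3],[0,0,0],[0,0,0],[0,0,0],[0,0,0],[0,0,0],[0,0,0],[0,0,0],[0,0,0],[0,0,0]], rot=[[0,0,0],[0,0,0],[0,0,0],[0,0,0],[0,0,0],[0,0,0],[0,0,0],[0,0,0],[0,0,0],[0,0,0],[0,0,0],[0,0,0]])

```text
t: 22.2
position: [0.6374, -0.0803, 0.0901]
tool_rot: [0.0, 0.201, 0.98, 0.001]
wrist_force: [1.2, 3.8, -0.3]
gripper_width: 0.201
grip_force: 34.9
```

Emit:
arm_command(fingers=[1,1,1,1,1,1,1,1,1,1], travel=[[0,0,0.0143],[0,0,0.0143],[0,0,0.0143],[0,0,0.0143],[0,0,0.0143],[0,0,0.0143],[0,0,0.0143],[0,0,0.0143],[0,0,0],[0,0,0]], rot=[[0,0,0.15],[0,0,0.15],[0,0,0.15],[0,0,0.15],[0,0,0.15],[0,0,0.15],[0,0,0.15],[0,0,0.13],[0,0,0],[0,0,0]])

```text
t: 23.45
position: [0.6372, -0.0802, 0.089]
tool_rot: [-0.001, 0.711, 0.703, 0.001]
wrist_force: [0.6, 5.9, 0.9]
gripper_width: 0.2
grip_force: 34.9
```

```bash
python3 -c "
from h import *
s=telemetry.state();print(s['moment'],s['wrist_force'],s['tool_rot'],s['joint_pos'][5])"
```

```text
[ 1.10876015 -0.07538704 -0.08437725] [0.60603601 5.91205643 0.87821425] [-5.11303353e-04  7.10698569e-01  7.03496248e-01  5.58071981e-04] -0.23913313036475492
```

Emit:
arm_command(fingers=[1,1], travel=[[0,0,0.004],[0,0,0]], rot=[[0,0,0.05],[0,0,0]])

```text
t: 23.7
position: [0.6372, -0.0801, 0.089]
tool_rot: [-0.0, 0.728, 0.686, 0.0]
wrist_force: [0.4, 5.3, 2.1]
gripper_width: 0.2
grip_force: 34.9
```

Emit:
arm_command(fingers=[-1,-1,-1,-1,-1,-1,-1,-1,-1,-1,-1,-1,-1,-1], travel=[[0,0,0],[0,0,0],[0,0,0],[0,0,0],[0,0,0],[0,0,-3],[0,0,-4],[0,0,-4],[0,-4,-1],[0,-5,0],[0,-5,0],[0,-5,0],[0,0,0],[0,0,0]], rot=[[0,0,0],[0,0,0],[0,0,0],[0,0,0],[0,0,0],[0,0,0],[0,0,0],[0,0,0],[0,0,0],[0,0,0],[0,0,0],[0,0,0],[0,0,0],[0,0,0]])

```text
t: 25.45
position: [0.4483, -0.0695, 0.2097]
tool_rot: [0.001, 0.729, 0.684, 0.001]
wrist_force: [-0.4, -0.8, 1.4]
gripper_width: 1.003
grip_force: 0.0
```

```bash
python3 - <<'E'
from h import *
a,b=cam("top"),cam("scene")
i=np.hstack([cv2.resize(c["img"][y:y+100,x:x+130],None,fx=3,fy=3,interpolation=cv2.INTER_CUBIC) for c,x,y in((a,270,150),(b,260,160))])
cv2.imwrite("pics/c4.png",i[:,:,::-1])
E
```

```text
(no output)
```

View pics/c4.png

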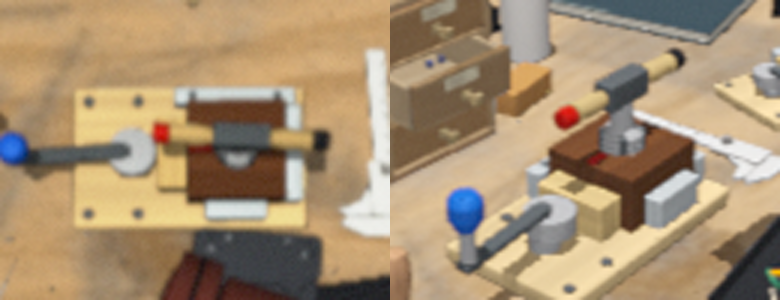

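The tap's red end (top crop (162,133)) lies over the stripe along +y. The lever is clamped with the knob at (12,148), and the gripper is clear.

```bash
python3 -c "
from cell import job
print(job.close_job())"
```

```text
the job is handed in; nothing more can be done
None
```

The job is handed in: the lever is clamped at about 1.5 rad. The tap was turned to about 2.95, backed off to 1.90 and run on to about 4.76 with its red end over the stripe. The gripper is clear and I touched none of the loose tools; the hand-in gave no verdict.

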